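# Hang the gobo holder on the storage rail

## Task

Pick up the black gobo holder by the brass-tipped cross pin at its end and, with it lifted clear, ease your grip so that it swings between the fingers until it hangs straight down. Then clamp it firmly again, slide the open C-shaped neck sideways onto the yellow bar of the rail while it hangs from the fingers, and let go so that the holder hangs still on the bar. Do not drop it, and leave the bolt, fuse holder, filter and iris where they are.

Things in the scene. Friction and masses are not known exactly. Their poses are not given: they have to be found in the camera images.
- holder: Black iron gobo holder, 197 mm long, about 0.45 kg, lying flat on the rest block, handle end overhanging. Origin: centre of the cross pin at the handle end. x: long axis, from plate towards handle end; y: along the pin; z: up while it lies flat. Pin 12 mm thick, ending in flat brass tips 7 mm in diameter; 44 mm over the tips: pinch it tip to tip. Hung between downward fingers, x is up.
- holder_com (a point): Centre of mass of the holder: x = -107, z = +1 mm in its frame. Plate: x = -71 to -191, 84 mm wide (y), z = -3 to +3, with a steel disc in it. Pinched at the brass tips the holder turns about the pin: at 100 N it sticks some 40 deg from hanging straight; eased to about 15 N (the fingers open by some 1 to 2 mm, still touching) it swings down to within 10 deg in 2 s.
- holder_gap (a point): Middle of the gap of the C neck (24 mm wide in y) between pin and plate: x = -52.5, y = 0, z = -9.5 mm in the holder's frame. The gap opens to the holder's -z, 27 mm high: from the lip (x = -39) to the lower arm (x = -66). When the holder hangs in fingers that point down, the gap faces the way the handle end pointed while it lay flat.
- holder_seat (a point): Where the bar's axis lies when the holder hangs on it: x = -39, y = 0, z = +3 mm in the holder's frame, under the upper arm (x = -28 to -33, z = -12 to +18), between the lip (z = -12 to -7, reaching down to x = -39) and the back wall of the C (z = +13 to +18).
- rest: Fixed plywood block with black rubber top, 100 (x) x 110 (y) x 50 mm high; the plate of the holder lies on it. Origin: centre of the underside.
- rail: Fixed storage rail: level yellow bar, 12 mm in diameter, 280 mm long along the rail's y, axis 180 mm above the cart top, free on all sides between two dark posts (18 mm in diameter, ending 9 mm above the bar's axis) at y = +-140 mm. Base plate 80 (x) x 330 (y) x 8 mm. Origin: centre of the underside; x is level and square to the bar, roughly away from the robot.
- rail_mid (a point): Middle of the yellow bar, on its axis, 180 mm above the cart top. Axes as rail.
- bolt: Bystander: bronze c-clamp bolt lying flat, 111 mm long along x, cross handle 50 mm wide, 24 mm high. Origin: on the cart top under its middle.
- fuse: Bystander: white porcelain fuse holder, 90 x 45 x 34 mm. Origin: centre of the underside.
- filter: Bystander: square blue glass filter lying flat, 100 x 100 x 5 mm. Origin: centre of the underside.
- iris: Bystander: matte aluminium spot iris lying flat, disc 110 mm in diameter, 12 mm high, with a lever that reaches 85 mm from the centre along -x. Origin: centre of the underside of the disc.
There are look-alikes about, which are no part of the job. Of the things that look like the holder, the middle-sized one is meant.

How it is judged:
On the way, in this order (a step that is already met when the one before it is completed fails the run):
1. the holder, lifted clear, hangs within 0.25 rad of straight down between the fingers (angle between holder's own x axis and vertical below 0.25 rad and height (world z) of holder above 0.225 m and contact force between the fingers and holder above 1 N), for 0.3 s.
2. the bar lies inside the C neck while the fingers, clamped firmly again (over about 25 N a finger, 50 N in all), hold the holder hanging within 0.3 rad of straight down (angle between holder's own x axis and vertical below 0.3 rad and x of holder_seat in the frame of rail between -0.011 and 0.011 m and z of holder_seat in the frame of rail_mid between -0.008 and 0.025 m and y of holder_seat in the frame of rail between -0.13 and 0.13 m and contact force between the fingers and holder above 50 N), for 0.1 s.
At the end, for the whole second after the job is handed in: The holder hangs on the yellow bar by its C neck: the seat point of the neck within 10 mm of the bar's axis sideways and 8 mm in height, between the posts, long axis within 0.25 rad of vertical, moving slower than 50 mm/s, its weight on the rail and let go by the fingers (angle between holder's own x axis and vertical below 0.25 rad and x of holder_seat in the frame of rail between -0.01 and 0.01 m and z of holder_seat in the frame of rail_mid between -0.008 and 0.008 m and y of holder_seat in the frame of rail between -0.13 and 0.13 m and contact force between holder and rail above 1 N and linear speed of holder below 0.05 m/s and contact force between the fingers and holder below 0.1 N); the robot touches nothing.
It fails at once if the holder is dropped: its cross pin comes below 25 mm above the cart top (height (world z) of holder below 0.025 m).
It fails at once if a bystander is moved by more than 30 mm (distance of any of bolt, fuse, filter, iris from where it was at the start of the episode above 0.03 m).
It also fails if it takes over 72 s, if anything falls off the work surface, if the arm or the gripper's body presses on something with over 40 N, if the wrist force passes 120 N, or if a joint passes its speed limit or range.

## Robot

A 7-joint arm with a two-finger parallel gripper is mounted at the origin on the work surface. World frame = base frame: x ahead of the robot, y to its left, z up, the work surface at z = 0. Lengths are in m, angles in rad, forces in N, time in s.
With the tool pointing down it reaches from about 0.4 to 0.875 m from the base axis. Payload 19.3 kg.
Tool frame: the origin (TCP) lies between the finger pads; the fingertips stand 25 mm ahead of it and the grasp point (between the pads) lies 6 mm ahead of it; z points along the fingers, y is the line along which they close (so a half turn about z gives the same grasp; the last joint's range is limited). The gripper opens to 85 mm and grips with 20 to 120 N. Pads are 22 mm wide; open, the fingers measure 114 mm over their backs; the gripper's body (76 mm by 85 mm) begins 54 mm behind the grasp point. The pads swing forward as they close: fully open they stand 13 mm farther back than shut.
Start: joints at [-1.201, 0.521, -0.036, 1.599, 0.021, 1.021, -0.113], TCP at [0.266, 0.566, 0.256] pointing down, gripper open.
Joint ranges: [-2.91, 2.91], [-0.3, 2.13], [-1.5, 1.42], [0.17, 2.43], [-1.26, 4.41], [0.16, 1.93], [-2.52, 2.52]. Speed limits (rad/s): [1.89, 1.89, 2.39, 2.39, 3.01, 3.01, 3.01].

## Interface

Orientations are given as a unit quaternion [x, y, z, w].
In Python, from bench import env gives the robot as it stands. The module is installed in compiled form; this text tells all that it offers. Calls block until the motion is done:
- env.goto(position, orientation): joint-space move of the TCP to a pose.
- env.movel(position, attitude=None, v=0.15): straight line of the TCP; attitude=None keeps the orientation; v is the mean speed in m/s.
- env.set_joints(angles): joint-space move.
- env.let_go() and env.grasp(strength=None): open the fingers fully, or close them until they stop; strength is the grip in N (None keeps the last).
- env.dwell(seconds).
- env.solve_ik(position, orientation): joint angles nearest the present ones, or None.
- env.read_state(): the state.
- env.read_camera(name): name is "side" or "top" or "wrist"; returns (picture, depth): 480x640x3 uint8, blue, green, red; 480x640 float32, m along the optical axis (not along the pixel's ray), 0 where there is no reading.
- env.calibration(name): a dict with "mtx" (3x3 intrinsics, pixels), "eye" and "attitude" of the camera in the world. Camera axes: x right, y up, looking along -z (the intrinsics and any distortion apply to the point x, -y, -z); pixel columns grow to the right and rows downward; lengths in m; the calibration is good to about 2 mm. The wrist camera is an equidistant fisheye: a pixel r from the principal point sees the ray r / f radians off the axis. A picture is of the moment at which its call begins: read the wrist's pose just before it. calibration takes no time and is no camera call; for the wrist camera it gives the pose at the moment of the call.
A pose or a line that the arm cannot do raises env.Unreachable and nothing moves.
- env.hand_in(): hands the job in; it is judged then, once.
The state is a dict: "clock": time; "qpos": joint angles; "qvel": joint speeds; "joint_efforts": joint torques, N m; "position": TCP position; "tool_rot": TCP orientation; "wrist_force": force on the tool from outside, world axes, zero at the start; "ft_torque": the same for the moment, N m; "width": finger opening in m; "grasp_force": force on a finger pad.
Only numpy, scipy, OpenCV 4.12 (cv2) and the standard library are available. Lean on these libraries where they do the work, as an engineer would, in place of code of your own. Each camera call takes 0.05 s, during which the arm holds its last target. There are 200 camera calls.

## Working session

There is one attempt and no reset: what is moved stays moved. The work goes in short steps, each a Python script; the robot and the scene stay as the last script left them, time stands still between calls to the robot, and variables do not carry over. Pictures are saved under pics/ and viewed, at most 10 in all, crops included, and the job is handed in when it is done.

```bash
mkdir -p pics && cat > h.py <<'E'
import numpy as np, cv2
from scipy.spatial.transform import Rotation as R
from bench import env
def snap(n,f):
    c=env.calibration(n); p,d=env.read_camera(n); cv2.imwrite(f'pics/{f}.png',p); np.savez(f'pics/{f}.npz',p=p,d=d,K=c['mtx'],e=c['eye'],a=c['attitude']); return p,d
def cam(f):
    z=np.load(f'pics/{f}.npz'); a=z['a']; M=a if a.shape==(3,3) else R.from_quat(a).as_matrix()
    return z['p'],z['d'],z['K'],z['e'],M
def cloud(f):
    p,d,K,e,M=cam(f); v,u=np.mgrid[:480,:640]
    X=np.stack([(u-K[0,2])/K[0,0]*d,-(v-K[1,2])/K[1,1]*d,-d],-1)
    W=X@M.T+e; W[d==0]=np.nan; return W
E
python3 - <<'E'
from h import *
for n in('top','side'):
    snap(n,n+'0'); print(n,env.calibration(n))
print(env.read_state())
E
```

```text
top {'mtx': array([[497.72088209,   0.        , 316.00732166],
       [  0.        , 497.72088209, 246.99576663],
       [  0.        ,   0.        ,   1.        ]]), 'eye': array([ 0.31907783, -0.11705007,  1.24465871]), 'attitude': array([-0.04373199,  0.05581387,  0.70904899, -0.70158524])}
side {'mtx': array([[601.23395459,   0.        , 316.39136436],
       [  0.        , 601.23395459, 234.96476517],
       [  0.        ,   0.        ,   1.        ]]), 'eye': array([-0.21491066, -1.26250706,  1.10184925]), 'attitude': array([ 0.42873077, -0.12125729, -0.23195241,  0.86468762])}
{'clock': 0.1, 'qpos': array([-1.20120178,  0.52192014, -0.03633655,  1.59988725,  0.02120955,
        1.02111278, -0.11278926]), 'qvel': array([-0.00039063, -0.00193663, -0.00052419, -0.00067568,  0.0001913 ,
       -0.00161483,  0.0006108 ]), 'joint_efforts': array([ 4.21264107e-03, -9.28491855e+01,  1.98458612e+00, -3.70534229e+01,
        1.82054238e-02,  5.16243686e-03,  1.20254202e-05]), 'position': array([0.26601515, 0.56528948, 0.25582736]), 'tool_rot': array([ 2.18123732e-01,  9.75921009e-01, -4.66001928e-04, -6.92505601e-05]), 'wrist_force': array([ 0.22044324, -0.67112392,  0.62193017]), 'ft_torque': array([-0.01020796, -0.02586989,  0.00086586]), 'grasp_force': 0.0, 'width': 0.08499785716159722}
```

View pics/top0.png

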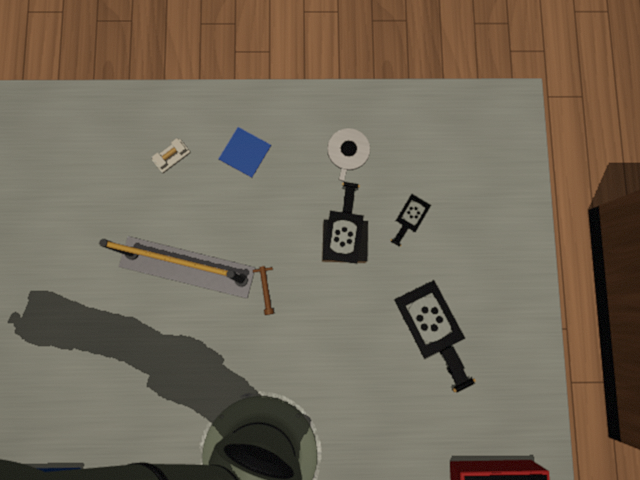

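View pics/side0.png

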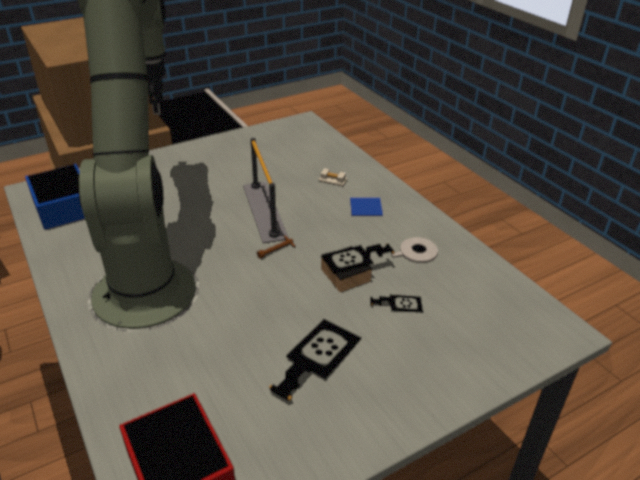

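Candidates in the top view are the one on the block at (345,222), a small one at (412,218) and a large one at (432,335). The middle-sized one is the one on the rest block, with its pin near (349,186) and the iris lever just beyond at (343,175). Next I'll measure it and check it in a close crop.

```bash
python3 - <<'E'
from h import *
p,d,K,e,M=cam('top0'); W=cloud('top0')
for n,(u,v) in dict(table=(290,200),pin=(349,186),plate=(345,222),small=(412,218),pl2=(430,318),bar=(180,260),barR=(225,272),barL=(130,249),base=(215,288)).items(): print(n,W[v,u].round(4))
dark=(p.max(2)<60)
def pca(m):
    X=W[m]; X=X[~np.isnan(X).any(1)]; return X
roi=np.zeros((480,640),bool); roi[175:268,318:375]=1
for lo,hi in((.03,.045),(.045,.05),(.05,.055),(.055,.06),(.06,.08)):
    X=pca(roi&(W[...,2]>lo)&(W[...,2]<hi)); 
    if len(X): print(lo,len(X),X.min(0),X.max(0))
hsv=cv2.cvtColor(p,cv2.COLOR_BGR2HSV)
y=(hsv[...,0]>12)&(hsv[...,0]<32)&(hsv[...,1]>120)&(W[...,2]>.15)&(W[...,2]<.22); y[:, :90]=0; y[:,260:]=0; y[:230]=0;y[295:]=0
X=W[y]; print('bar',len(X),X.mean(0)); u,s,vt=np.linalg.svd(X-X.mean(0)); t=(X-X.mean(0))@vt[0]; print(vt[0],s,X[t.argmin()],X[t.argmax()])
c1=cv2.resize(p[165:275,310:400],(490,599),interpolation=cv2.INTER_CUBIC)
q=cam('side0')[0]; c2=cv2.resize(q[225:300,310:400],(310*1,258),interpolation=cv2.INTER_CUBIC)
o=np.zeros((599,800,3),np.uint8); o[:,:490]=c1; o[:258,490:]=c2; cv2.imwrite('pics/crop1.png',o)
E
```

```text
table [ 0.6174 -0.0743  0.0007]
pin [ 0.6387 -0.2214  0.0544]
plate [ 0.5479 -0.2095  0.0581]
small [ 0.5659 -0.3833  0.0109]
pl2 [ 0.3147 -0.4174  0.0131]
bar [0.4437 0.1538 0.1873]
barR [0.417  0.0576 0.1892]
barL [0.4684 0.2605 0.1875]
base [0.3944 0.112  0.0062]
0.03 20 [ 0.45470582 -0.26106603  0.03013911] [ 0.60835497 -0.15631385  0.04460796]
0.045 175 [ 0.45556342 -0.26645869  0.04546824] [ 0.61288282 -0.15523383  0.04999842]
0.05 817 [ 0.45046757 -0.26648049  0.05000659] [ 0.64897058 -0.1550602   0.054997  ]
0.055 1155 [ 0.45018894 -0.26487258  0.05500728] [ 0.65016412 -0.15497341  0.05999408]
0.06 318 [ 0.45213296 -0.25321619  0.06000663] [ 0.64949842 -0.15737059  0.07854669]
bar 642 [0.4488775  0.18282098 0.18561518]
[-0.24661716 -0.96909243  0.00631197] [1.95437784 0.0920808  0.07244935] [0.47592584 0.31501117 0.1681402 ] [0.41875414 0.05292244 0.19230257]
```

View pics/crop1.png

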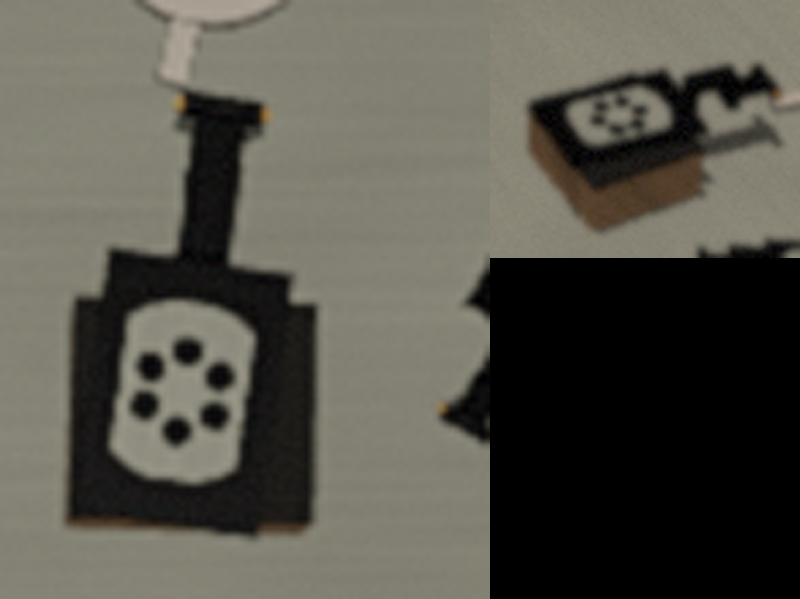

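The crop confirms the middle-sized holder on the block: brass tips at top-view px (343.0,183.8) and (358.6,185.8), handle pointing away from the robot, and the side view shows the C neck opening downward.

```bash
cat >> h.py <<'E'
def pix2w(f,u,v,z):
    p,d,K,e,M=cam(f); r=M@np.array([(u-K[0,2])/K[0,0],-(v-K[1,2])/K[1,1],-1]); return e+r*(z-e[2])/r[2]
def down(yaw):  # tool y along holder y for heading yaw (tool z down); tool x = -heading or heading
    x=np.array([np.cos(yaw),np.sin(yaw),0]); z=np.array([0,0,-1.]); y=np.cross(z,x)
    return R.from_matrix(np.stack([x,y,z],1)).as_quat()
E
python3 - <<'E'
from h import *
c=lambda a,b:(310+(a+.5)/5.444-.5,165+(b+.5)/5.444-.5)
A=pix2w('top0',*c(180,103),.055);B=pix2w('top0',*c(265,114),.055);D=pix2w('top0',*c(181,391),.056)
m=(A+B)/2; print(A,B,np.linalg.norm(A-B),m,'disc',D,np.linalg.norm(m-D))
yd=A-B; print('heading from pin',np.degrees(np.arctan2(yd[1],yd[0]))-90,'from axis',np.degrees(np.arctan2(*(m-D)[1::-1])))
for f in('top0','side0'):
    p,d,K,e,M=cam(f);W=cloud(f);hsv=cv2.cvtColor(p,cv2.COLOR_BGR2HSV)
    y=(hsv[...,0]>12)&(hsv[...,0]<32)&(hsv[...,1]>120)&(abs(W[...,2]-.18)<.02)&(abs(W[...,1]-.18)<.11)&(abs(W[...,0]-.45)<.06)
    X=W[y]; k=np.polyfit(X[:,1],X[:,0],1); print(f,len(X),'x=',k,'heading',-np.degrees(np.arctan(k[0])),'x at .22',np.polyval(k,.22),'x at .14',np.polyval(k,.14),np.median(X[:,2]),X[:,2].max(),np.std(X[:,0]-np.polyval(k,X[:,1])))
    for v,u in np.argwhere(y)[::max(1,y.sum()//5)][:0]: pass
    # ray approach: pixel centreline at z of axis
    v,u=np.nonzero(y); P=np.array([pix2w(f,a,b,.18) for a,b in zip(u,v)]); k=np.polyfit(P[:,1],P[:,0],1); print(' ray z=.18',k,np.polyval(k,[.14,.22]))
for yaw in (-10,170,-14.3,165.7):
  for pos in ([*m[:2],.2],[.46,.22,.3]):
    q=env.solve_ik(np.array(pos),down(np.radians(yaw))); print(yaw,pos[0],None if q is None else np.round(q,2))
E
```

```text
[ 0.64490702 -0.20586966  0.055     ] [ 0.63951318 -0.24423609  0.055     ] 0.038743731837684876 [ 0.6422101  -0.22505288  0.055     ] disc [ 0.51285078 -0.20370133  0.056     ] 0.13111339521478246
heading from pin -8.00260804164786 from axis -9.372515055629922
top0 544 x= [0.25578035 0.40219258] heading -14.347524974023505 x at .22 0.45846426092601494 x at .14 0.4380018328859807 0.18582189737022137 0.19270102663671107 0.0032576080505523873
 ray z=.18 [0.25585839 0.40247212] [0.4382923  0.45876097]
side0 144 x= [0.2601758  0.40168663] heading -14.583650718934814 x at .22 0.4589253060199476 x at .14 0.4381112418415053 0.1858715071654911 0.19423100033629148 0.003211031075027308
 ray z=.18 [0.25974924 0.40349319] [0.43985809 0.46063803]
-10 0.642210099680217 [-0.21  0.83  0.82  1.52 -0.66  1.09 -0.98]
-10 0.46 [-1.11  0.36  0.72  1.87 -0.28  1.01 -2.02]
170 0.642210099680217 [ 0.05  0.69  0.33  1.5  -0.25  0.99  1.85]
170 0.46 [-0.57  0.29  0.02  1.85 -0.01  1.01  0.84]
-14.3 0.642210099680217 [-0.22  0.83  0.84  1.52 -0.67  1.09 -1.05]
-14.3 0.46 [-1.12  0.36  0.74  1.87 -0.28  1.02 -2.09]
165.7 0.642210099680217 [ 0.03  0.7   0.36  1.51 -0.27  0.99  1.78]
165.7 0.46 [-0.59  0.29  0.03  1.85 -0.01  1.01  0.77]
```

```bash
python3 - <<'E'
from h import *
s=env.read_state(); env.movel(s['position']+[0,0,.1],v=.2)
env.goto(np.array([.642,-.225,.2]),down(np.radians(171)))
p,d=snap('wrist','w1'); c=env.calibration('wrist'); print(c, env.read_state()['position'],env.read_state()['clock'])
E
```

```text
{'mtx': array([[371.64829954,   0.        , 318.47843892],
       [  0.        , 371.64829954, 235.78363076],
       [  0.        ,   0.        ,   1.        ]]), 'eye': array([ 0.57510696, -0.21342802,  0.31744846]), 'attitude': array([-0.10415498, -0.08913144,  0.64338433,  0.75316926])} [ 0.64228327 -0.22428192  0.20007083] 3.9167
```

View pics/w1.png

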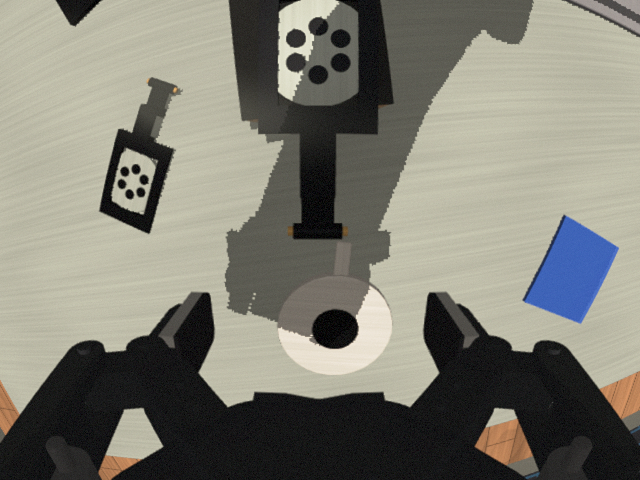

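Wrist view: the brass tips are at (291,231) and (345,231), square to the fingers, with the iris lever beyond at (342,258). I'll compute the pin from these, then grasp.

```bash
cat >> h.py <<'E'
def wray(f,u,v,z):
    p,d,K,e,M=cam(f); a=np.array([u-K[0,2],v-K[1,2]]); r=np.hypot(*a); t=r/K[0,0]; a=a/r*np.sin(t)
    w=M@np.array([a[0],-a[1],-np.cos(t)]); return e+w*(z-e[2])/w[2]
E
python3 - <<'E'
from h import *
A=wray('w1',291,231,.054);B=wray('w1',345,231,.054); D=wray('w1',318,46,.056);m=(A+B)/2
print(A,B,np.linalg.norm(A-B),m,np.degrees(np.arctan2(*(B-A)[1::-1]))-90,'axis',np.degrees(np.arctan2(*(m-D)[1::-1])),np.linalg.norm(m-D))
p,d,*_=cam('w1'); print('depth at pin',d[231,318])
E
```

```text
[ 0.64182123 -0.24426429  0.054     ] [ 0.64802404 -0.20505085  0.054     ] 0.03970098470919777 [ 0.64492264 -0.22465757  0.054     ] -8.988608660065339 axis -8.992108238285455 0.13346829139852015
depth at pin 0.26855943
```

```bash
python3 - <<'E'
from h import *
q=down(np.radians(171))
env.movel(np.array([.6437,-.2248,.12]),q,v=.15); env.movel(np.array([.6437,-.2248,.057]),v=.08)
env.grasp(100); s=env.read_state(); print(s['width'],s['grasp_force'],s['wrist_force'],s['clock'])
env.movel(np.array([.6437,-.2248,.12]),v=.08); env.movel(np.array([.6437,-.2248,.30]),v=.12)
env.dwell(.3); s=env.read_state(); print(s['width'],s['grasp_force'],s['wrist_force'],s['ft_torque'],s['position'],s['clock'])
snap('side','s1')
p=cv2.imread('pics/s1.png'); cv2.imwrite('pics/s1c.png',cv2.resize(p[100:320,260:500],(640,587)))
E
```

```text
0.03823686083947814 99.98705506324768 [ 1.38262377 -0.25033714  0.95520121] 6.1083
0.03826656903225763 100.58764457702637 [-0.66199645 -0.32966294 -4.43337851] [-0.0523039  -0.2461176   0.00776869] [ 0.64365785 -0.22479737  0.29983903] 8.9917
```

View pics/s1c.png

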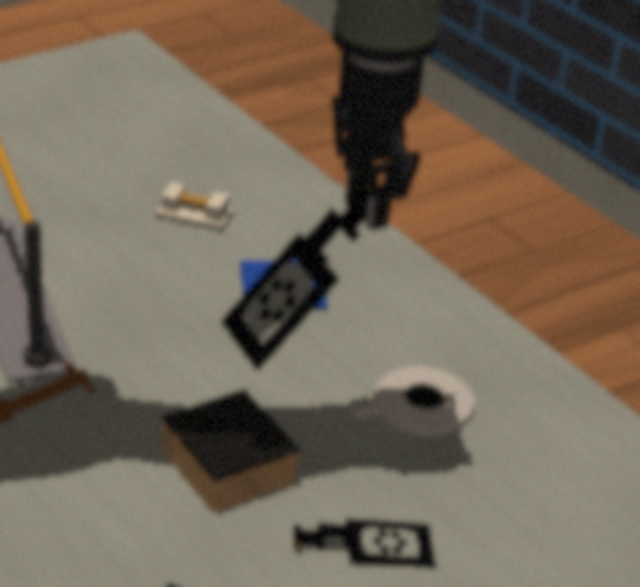

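It is held at the tips at an angle of roughly 40-50° from hanging, as expected. Now I'll ease the grip in steps.

```bash
python3 - <<'E'
from h import *
def st(t):
    s=env.read_state(); print(t,round(s['width'],4),round(s['grasp_force'],1),s['wrist_force'].round(2),s['ft_torque'].round(3),round(s['clock'],2))
for g in (60,30,20):
    env.grasp(g); st(g); env.dwell(.4); st(g)
env.dwell(1.2); st('end')
snap('side','s2')
p=cv2.imread('pics/s2.png'); cv2.imwrite('pics/s2c.png',cv2.resize(p[100:320,260:500],(640,587)))
E
```

```text
60 0.0385 100.6 [-0.47 -0.54 -4.21] [-0.101 -0.247  0.015] 9.26
60 0.0378 100.6 [ 0.01 -0.98 -4.13] [-0.031 -0.293 -0.007] 9.66
30 0.038 100.6 [ 0.38  0.18 -4.29] [-0.022 -0.246 -0.028] 9.88
30 0.0381 100.6 [ 0.02 -0.37 -3.86] [-0.04  -0.291  0.   ] 10.28
20 0.0381 100.6 [-0.4  -0.3  -3.99] [-0.01  -0.27   0.028] 10.49
20 0.0383 100.6 [-0.21  0.48 -3.3 ] [-0.03  -0.233 -0.012] 10.89
end 0.038 100.6 [ 0.47 -0.52 -3.57] [-0.056 -0.289  0.037] 12.09
```

View pics/s2c.png

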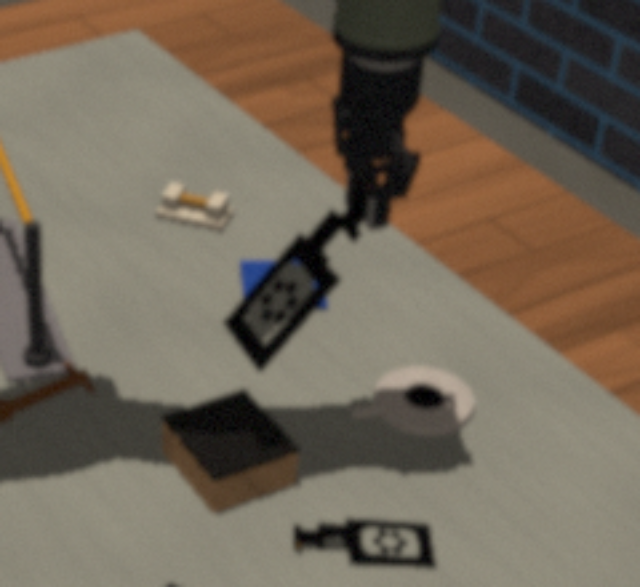

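The holder has not moved: a lower `grasp()` leaves the fingers locked at 100 N. The interface can only set a gentler grip when closing from open. So I'll lay the holder back on its block, pinch it again at 20 N, lift so it swings down, and then clamp. First I need its tilt and the rest's edges.

```bash
python3 - <<'E'
from h import *
W=cloud('s2'); h=np.array([np.cos(np.radians(-9)),np.sin(np.radians(-9)),0]); l=np.array([-h[1],h[0],0])
pin=np.array([.6437,-.2248,.294])
X=(W-pin).reshape(-1,3); X=X[~np.isnan(X).any(1)]; A=np.stack([X@h,X@l,X[:,2]],1)
B=A[(A[:,0]<-.03)&(A[:,0]>-.2)&(abs(A[:,1])<.06)&(A[:,2]<-.03)&(A[:,2]>-.19)]
c=np.median(B,0);
for _ in range(3):
    u,s,vt=np.linalg.svd(B-B.mean(0),full_matrices=False); n=vt[2]; r=(B-B.mean(0))@n; B=B[abs(r)<2.5*r.std()]
print('plane n',n,'tilt from vertical',np.degrees(np.arctan2(abs(n[2]),abs(n[0]))),len(B),'mean',B.mean(0),'range',B.min(0),B.max(0), 'dist far',np.hypot(B[:,0],B[:,2]).max())
# rest top
X2=(cloud('s2')-np.array([.6437,-.2248,0])).reshape(-1,3);X2=X2[~np.isnan(X2).any(1)]
A=np.stack([X2@h,X2@l,X2[:,2]],1);C=A[(abs(A[:,2]-.05)<.004)&(abs(A[:,1])<.09)&(A[:,0]<0)&(A[:,0]>-.25)]
print('rest',len(C),np.percentile(C,[1,50,99],axis=0))
try: env.grasp(15); s=env.read_state(); print(s['grasp_force'],s['width'])
except Exception as e: print(repr(e))
E
```

```text
plane n [-0.75112666  0.0027196   0.66015252] tilt from vertical 41.31169222493792 1016 mean [-0.08696848 -0.00294937 -0.09555044] range [-0.12869188 -0.04677375 -0.14220065] [-0.04150049  0.04607682 -0.04541132] dist far 0.18935294830132773
rest 883 [[-0.18976084 -0.06561329  0.0461997 ]
 [-0.13783922 -0.01018214  0.05019324]
 [-0.08493492  0.04885443  0.05382965]]
100.58509469032288 0.03801294551573589
```

```bash
cat >> h.py <<'E'
H=np.array([np.cos(np.radians(-9)),np.sin(np.radians(-9)),0]); P0=np.array([.6437,-.2248,0])
def arc(deg,lift=.0005,sh=.006):  # TCP so that plate's far lower corner rests on block, holder raised by deg
    t=np.radians(deg); ch=-.191*np.cos(t)+.003*np.sin(t); cz=-.191*np.sin(t)-.003*np.cos(t)
    return P0+H*(sh-.191-ch)+np.array([0,0,.05-cz+.004+lift])
def st(t):
    s=env.read_state(); print(t,round(s['width'],4),round(s['grasp_force'],1),s['wrist_force'].round(2),s['ft_torque'].round(3),round(s['clock'],2))
E
python3 - <<'E'
from h import *
env.movel(arc(48.7,.015),v=.15); st('above')
for a in (48,40,32,24,16,8,0):
    env.movel(arc(a),v=.12); st(a)
snap('wrist','w2')
snap('side','s3'); p=cv2.imread('pics/s3.png'); cv2.imwrite('pics/s3c.png',cv2.resize(p[180:320,290:450],(640,560)))
E
```

```text
above 0.0379 100.6 [ 0.58 -0.22 -4.32] [-0.04  -0.287  0.009] 13.21
48 0.0382 100.6 [-0.09 -0.19 -3.58] [-0.037 -0.235  0.003] 13.49
40 0.0378 100.6 [-0.93  0.01 -3.58] [ 0.066 -0.212 -0.072] 13.87
32 0.0381 100.6 [-0.19 -0.24 -3.98] [ 0.053 -0.106 -0.036] 14.24
24 0.0382 100.6 [-1.03 -0.28 -1.66] [ 0.062 -0.085 -0.014] 14.62
16 0.0383 100.7 [-0.24 -1.02 -2.76] [ 0.048 -0.014 -0.033] 14.99
8 0.0383 100.7 [-1.64 -0.85 -2.12] [ 0.124  0.162 -0.024] 15.37
0 0.0384 100.8 [-1.43  1.6   1.48] [ 0.148  0.423 -0.026] 15.74
```

View pics/s3c.png

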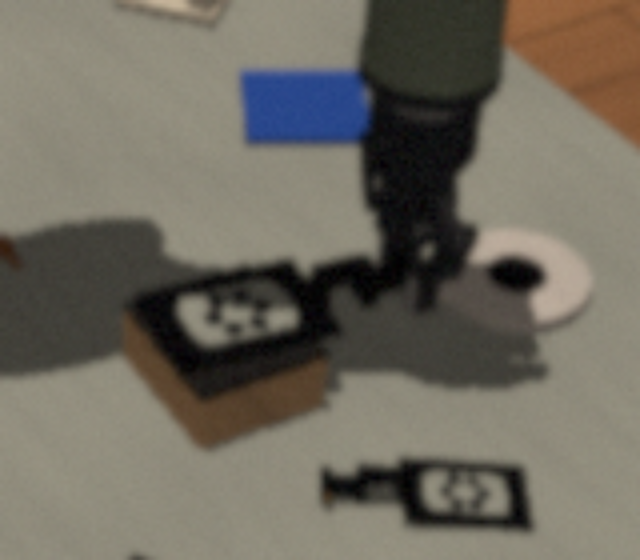

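The holder lies flat on the block again. I'll release it, pinch at 20 N and lift along the same arc.

```bash
python3 - <<'E'
from h import *
env.let_go(); env.dwell(.2); st('open'); env.grasp(20); st('20N')
for a in (10,20,30,40,50,60): env.movel(arc(a,.002),v=.1); 
st(60)
s=env.read_state(); p=s['position']; p[2]=.31; env.movel(p,v=.1); st('up'); env.dwell(1.5); st('hang'); print(env.read_state()['position'])
snap('side','s4'); p=cv2.imread('pics/s4.png'); cv2.imwrite('pics/s4c.png',cv2.resize(p[120:300,270:470],(640,576)))
E
```

```text
open 0.0851 0.0 [-0.28 -0.4  -0.32] [-0.043 -0.003 -0.044] 16.57
20N 0.0429 20.3 [-0.66 -0.1   0.07] [-0.024  0.032  0.062] 17.04
60 0.0426 20.8 [ 0.74  0.76 -0.63] [-0.163 -0.193  0.005] 19.96
up 0.0426 20.9 [ 0.23 -0.04 -3.61] [ 0.002 -0.124  0.062] 20.98
hang 0.0432 20.9 [-1.19 -0.37 -4.33] [-0.003  0.12   0.02 ] 22.48
[ 0.5530774  -0.21024437  0.30993241]
```

View pics/s4c.png

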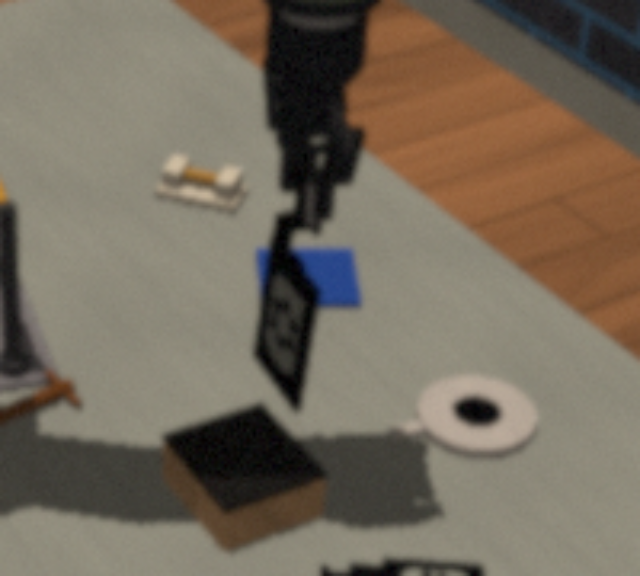

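It swung down and hangs nearly straight. I'll clamp it and measure its tilt and pin position.

```bash
cat >> h.py <<'E'
def tilt(f,tcp,h):
    l=np.array([-h[1],h[0],0]); X=(cloud(f)-(tcp-[0,0,.006])).reshape(-1,3); X=X[~np.isnan(X).any(1)]; A=np.stack([X@h,X@l,X[:,2]],1)
    B=A[(abs(A[:,0])<.06)&(abs(A[:,1])<.06)&(A[:,2]<-.07)&(A[:,2]>-.22)]
    B=B[abs(B[:,0]-np.median(B[:,0]))<.04]
    for _ in range(4):
        u,s,vt=np.linalg.svd(B-B.mean(0),full_matrices=False); n=vt[2]; r=(B-B.mean(0))@n; B=B[abs(r)<2.2*r.std()]
    n=n*np.sign(n[0]); print('n',n.round(3),'tilt deg (n up>0)',np.degrees(np.arcsin(n[2])).round(1),len(B),'mean',B.mean(0).round(4),'zmin',B[:,2].min(),'zmax',B[:,2].max(),'std',r.std().round(4))
    return n
E
python3 - <<'E'
from h import *
s=env.read_state(); tilt('s4',s['position'],H)
env.grasp(100); env.dwell(.2); st('clamp'); snap('side','s5'); snap('wrist','w5'); snap('top','t5'); tilt('s5',s['position'],H)
E
```

```text
n [ 0.996  0.007 -0.087] tilt deg (n up>0) -5.0 589 mean [-0.0116 -0.0048 -0.1322] zmin -0.19031274141947335 zmax -0.0700218119992791 std 0.0015
clamp 0.0384 100.5 [-1.04 -0.5  -3.23] [ 0.019  0.025 -0.033] 23.0
n [ 0.999  0.008 -0.045] tilt deg (n up>0) -2.6 564 mean [-0.0067 -0.0048 -0.1337] zmin -0.19340441380023937 zmax -0.07050120037616042 std 0.0016
```

Clamped at 100 N with 2.6° of tilt. Next I'll carry it high over the rail to the robot side of the bar, then lower.

```bash
cat >> h.py <<'E'
HR=np.array([np.cos(np.radians(-14.4)),np.sin(np.radians(-14.4)),0]); Q=np.array([.459,.22,0]); QR=down(np.radians(165.6))
def tcp(dx,z): return Q+HR*dx+np.array([0,0,z])
E
python3 - <<'E'
from h import *
p=env.read_state()['position']; p[2]=.42; env.movel(p,v=.15)
env.movel(tcp(-.05,.42),QR,v=.15); env.movel(tcp(-.05,.2385),v=.12); env.dwell(.3); st('pre')
s=env.read_state()['position']; print(s); snap('side','s6'); snap('top','t6'); snap('wrist','w6')
for f in('s6','t6'):
    W=cloud(f);p=cam(f)[0];hsv=cv2.cvtColor(p,cv2.COLOR_BGR2HSV)
    y=(hsv[...,0]>12)&(hsv[...,0]<32)&(hsv[...,1]>120)&(abs(W[...,2]-.18)<.02)&(abs(W[...,1]-.18)<.11)&(abs(W[...,0]-.45)<.06)
    B=(W[y]-Q); print(f,y.sum(),'bar along rail x',np.median(B@HR),'z',np.median(W[y][:,2]))
try: tilt('s6',s,HR)
except Exception as e: print(e)
p=cv2.imread('pics/s6.png'); cv2.imwrite('pics/s6c.png',cv2.resize(p[80:260,170:370],(640,576),interpolation=cv2.INTER_CUBIC))
E
```

```text
pre 0.0385 100.6 [ 0.9   0.37 -3.62] [ 0.003  0.024 -0.051] 29.24
[0.41061147 0.23247314 0.23865162]
s6 117 bar along rail x -0.0010427608232238227 z 0.1857959452953618
t6 495 bar along rail x -0.0006818194880941714 z 0.18602707678425112
n [ 0.999  0.03  -0.02 ] tilt deg (n up>0) -1.1 199 mean [-0.0014 -0.0105 -0.1311] zmin -0.19929586914950193 zmax -0.07000408404839742 std 0.0015
```

View pics/s6c.png

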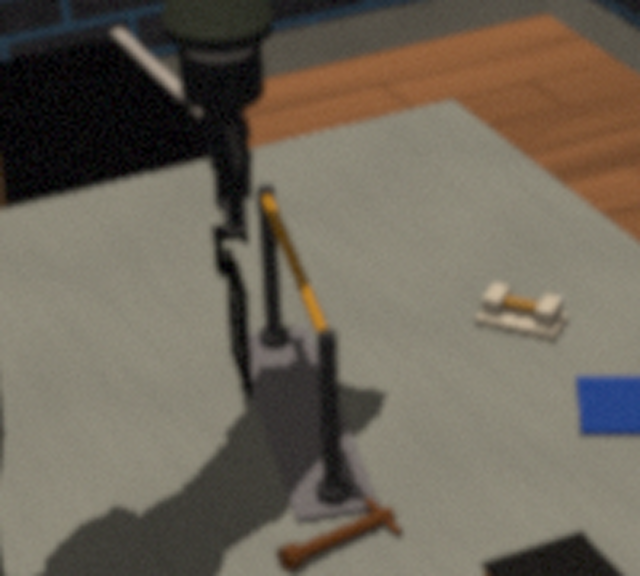

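```bash
python3 - <<'E'
from h import *
def prof(f,T,h,td,y):
    p,d,K,e,M=cam(f); g=cv2.cvtColor(p,cv2.COLOR_BGR2GRAY).astype(np.float32)
    l=np.array([-h[1],h[0],0]); t=np.radians(td); X=np.array([0,0,1])*np.cos(t)+h*np.sin(t)   # holder x (up)
    xs=np.arange(-.220,-.160,.002); P=np.array([T-[0,0,.006]+X*x+l*y for x in xs]); c=(P-e)@M
    u=K[0,2]-K[0,0]*c[:,0]/c[:,2]; v=K[1,2]+K[1,1]*c[:,1]/c[:,2]
    s=cv2.remap(g,u[None].astype(np.float32),v[None].astype(np.float32),cv2.INTER_LINEAR)[0]
    mid=(s[:6].mean()+s[-4:].mean())/2
    print(f,y,s.astype(int),(u[0].round(),v[0].round()))
for y in(-.03,-.015,0,.015,.03): prof('s5',np.array([.5531,-.2102,.3099]),H,2.6,y)
for y in(-.02,0): prof('s6',np.array([.4106,.2325,.2386]),HR,2,y)
E
```

```text
s5 -0.03 [131 133 134 133 134 135 136 136 135 131 124 113  99  84  66  48  31  18
   7   6   6   5   5   5   6   6   5   7  11  11] (np.float64(362.0), np.float64(254.0))
s5 -0.015 [136 136 136 137 137 138 138 137 134 130 123 114 103  89  69  52  37  22
  10   5   4   4  11  18  27  37  45  48  51  54] (np.float64(359.0), np.float64(250.0))
s5 0 [135 135 136 137 139 139 138 138 135 131 122 112  99  84  67  50  35  24
  15   9  11  15  21  30  40  46  51  54  55  56] (np.float64(357.0), np.float64(247.0))
s5 0.015 [137 137 138 140 141 141 139 138 134 130 123 111  96  77  57  43  30  20
  10   5  16  22  22  28  35  38  43  47  49  49] (np.float64(355.0), np.float64(244.0))
s5 0.03 [138 139 139 138 138 140 139 138 136 132 124 112  98  78  59  43  30  20
  13   8   4   7  14  13  14  23  28  31  34  36] (np.float64(352.0), np.float64(241.0))
s6 -0.02 [123 123 123 121 120 119 120 118 116 111 108 104 101  99  97  98  97  94
  90  85  78  73  67  62  56  49  43  35  30  27] (np.float64(245.0), np.float64(207.0))
s6 0 [130 129 127 125 124 123 122 122 122 122 121 119 117 114 110 105 102  98
  92  86  79  73  67  63  57  52  45  42  38  38] (np.float64(244.0), np.float64(204.0))
```

The bottom edge puts the pin 7 mm below the TCP, so the gap is centred on the bar. Inserting with force checks.

```bash
python3 - <<'E'
from h import *
f0=env.read_state()['wrist_force']
for dx in(-.03,-.018,-.008,0.,.0036):
    env.movel(tcp(dx,.2395),v=.06); s=env.read_state(); print(dx,(s['wrist_force']-f0).round(1),s['ft_torque'].round(2),s['clock'])
    if np.linalg.norm(s['wrist_force']-f0)>8: break
else:
    env.dwell(.4)
    for z in (.234,.230,.228,.2265,.2255,.2245):
        env.movel(tcp(.0036,z),v=.04); env.dwell(.15); s=np.mean([env.read_state()['wrist_force']],0); print(z,(s-f0).round(1)); 
        if s[2]-f0[2]>5: break
st('seat')
snap('side','s7'); tilt('s7',env.read_state()['position'],HR)
p=cv2.imread('pics/s7.png'); cv2.imwrite('pics/s7c.png',cv2.resize(p[80:260,170:370],(640,576),interpolation=cv2.INTER_CUBIC))
E
```

```text
-0.03 [-0.2 -0.3 -0.4] [-0.01 -0.08 -0.04] 29.875
-0.018 [-1.4  0.1  0.3] [-0.05 -0.12 -0.02] 30.225
-0.008 [-0.1 -0.7  0.8] [ 0.   -0.02 -0.01] 30.5417
0.0 [ 0.1 -0.9  0.1] [-0.01 -0.01 -0.02] 30.825
0.0036 [-0.3 -0.4  0.2] [ 0.04 -0.03 -0.03] 31.075
0.234 [-0.5  0.3 -0.9]
0.23 [-1.2 -0.3 -0.5]
0.228 [-0.8 -0.2  0.7]
0.2265 [-0.2  0.1 -0.5]
0.2255 [ 0.1 -1.   4. ]
0.2245 [ 0.7 -2.5 13.6]
seat 0.0381 101.4 [ 1.47 -2.08  9.8 ] [-0.528 -0.269 -0.012] 33.92
n [ 0.983  0.079 -0.166] tilt deg (n up>0) -9.6 551 mean [-0.0138 -0.0065 -0.1757] zmin -0.2194616192938898 zmax -0.07022433816050316 std 0.0117
```

View pics/s7c.png

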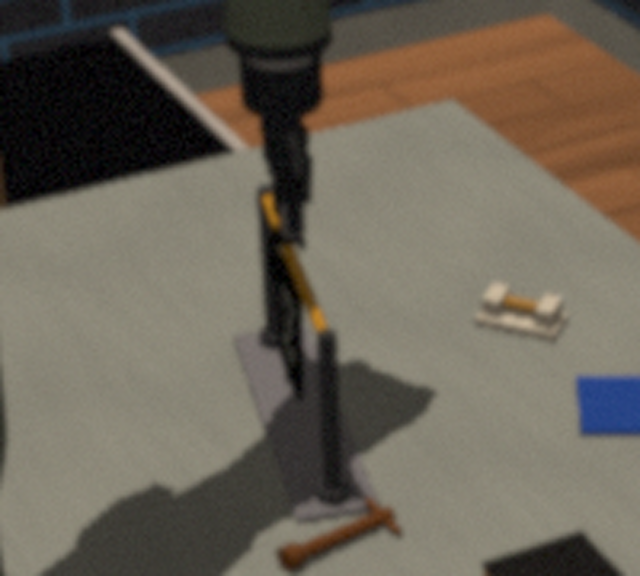

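The bar is in the neck, with contact at exactly the seat height and the holder vertical. I'll relieve the press, release and retreat.

```bash
python3 - <<'E'
from h import *
env.movel(tcp(.0036,.2253),v=.03); env.dwell(.2); st('pre'); env.let_go(); env.dwell(.3); st('open')
env.movel(tcp(.0036,.32),v=.1); env.movel(tcp(-.03,.42),v=.2); st('away'); env.dwell(1)
W=[]
for i in (8,9):
    snap('side',f's{i}'); snap('top',f't{i}'); env.dwell(1.5)
    T=tcp(.0036,.2255)
    try: tilt(f's{i}',T,HR)
    except Exception as e: print(e)
    # handle top region seen from above
    X=(cloud(f't{i}')-Q).reshape(-1,3); X=X[~np.isnan(X).any(1)]; l=np.array([-HR[1],HR[0],0]); A=np.stack([X@HR,X@l,X[:,2]],1)
    B=A[(abs(A[:,0])<.05)&(abs(A[:,1])<.06)&(A[:,2]>.2)&(A[:,2]<.26)]; print('pin seen top',len(B),B.mean(0) if len(B) else '', B.max(0) if len(B) else '')
    X=(cloud(f's{i}')-Q).reshape(-1,3); X=X[~np.isnan(X).any(1)]; A=np.stack([X@HR,X@l,X[:,2]],1)
    for lo,hi in((.04,.1),(.1,.15),(.2,.24)):
        B=A[(abs(A[:,0])<.03)&(abs(A[:,1])<.05)&(A[:,2]>lo)&(A[:,2]<hi)]; print(lo,len(B),np.median(B,0) if len(B) else '')
st('end')
E
```

```text
pre 0.0381 101.2 [ 0.51 -1.49  5.51] [-0.205 -0.211  0.022] 34.42
open 0.0854 0.0 [-0.23  0.63 -1.03] [-0.009 -0.019 -0.047] 35.24
away 0.0855 0.0 [ 0.43 -0.57 -0.8 ] [-0.014 -0.056 -0.003] 37.02
n [ 0.985  0.063 -0.159] tilt deg (n up>0) -9.1 547 mean [-0.0127 -0.0084 -0.1785] zmin -0.21939691373403766 zmax -0.07007494549350954 std 0.0128
pin seen top 117 [ 0.00442014 -0.00247337  0.22397978] [0.01085472 0.02063383 0.2292445 ]
0.04 109 [ 6.59006062e-05 -1.05576580e-02  7.07160086e-02]
0.1 93 [ 0.0012678  -0.01963759  0.12441833]
0.2 44 [ 0.00409949 -0.00862007  0.22245096]
n [ 0.985  0.074 -0.157] tilt deg (n up>0) -9.0 549 mean [-0.0124 -0.0066 -0.1769] zmin -0.21997758367203343 zmax -0.07018958704770836 std 0.0125
pin seen top 117 [ 0.00439902 -0.00275879  0.22409863] [0.01084258 0.01918054 0.22944124]
0.04 111 [-0.00016135 -0.01151692  0.07142647]
0.1 99 [ 0.00154108 -0.01834189  0.12468856]
0.2 46 [ 0.00447912 -0.00593347  0.22194573]
end 0.0852 0.0 [-0.24 -0.76 -0.24] [ 0.007  0.007 -0.053] 41.22
```

The pin is at 0.219 m, tilt is about 2° by the slices, and nothing has moved between the two looks. Handing in.

```bash
python3 -c "
from bench import env
print(env.hand_in())"
```

```text
the job is handed in; nothing more can be done
None
```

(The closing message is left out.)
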